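Clear the glue pot and push the bench drawer home onto its catch

ROBOT

A 6-joint arm with a two-finger parallel gripper is mounted at the origin on the work surface. World frame = base frame: x ahead of the robot, y to its left, z up, the work surface at z = 0. Lengths are in m, angles in rad, forces in N, time in s.
With the tool pointing down it reaches from about 0.375 to 0.9 m from the base axis. Payload 3.1 kg.
Tool frame: the origin (TCP) lies at the centre of the arm's flange, where the gripper is bolted on; the fingertips stand 173 mm ahead of it and the grasp point (between the pads) lies 155 mm ahead of it; z points along the fingers, y is the line along which they close (so a half turn about z gives the same grasp; the last joint's range is limited). The gripper opens to 85 mm and grips with 20 to 120 N. Pads are 22 mm wide; open, the fingers measure 114 mm over their backs; the gripper's body (76 mm by 85 mm) begins 54 mm behind the grasp point. The pads swing forward as they close: fully open they stand 13 mm farther back than shut.
Start: joints at [1.145, 0.527, 1.433, -0, 1.181, -0.178], TCP at [0.153, 0.606, 0.405] pointing down, gripper open.
Joint ranges: [-3.08, 3.08], [-0.75, 2.2], [0.22, 2.44], [-1.43, 4.57], [0, 2.65], [-2.85, 2.85]. Speed limits (rad/s): [2.79, 2.79, 3.14, 3.14, 3.14, 3.14].

INTERFACE

Orientations are given as a unit quaternion [x, y, z, w].
In Python, from station import * gives the robot as it stands.
- The arm moves only by the shell command python3 -m jog 'ROWS' [OPENING] [FORCE]. ROWS is a JSON object of lists of equal length, an entry for each row: "linear": the shift along the world's x, y, z in mm, a list of three; "turn": the turn about the world's z in units of 5 degrees (1.0 is 5 degrees). A call has 1 to 12 rows; each row shifts and turns the commanded pose from where the row before left it; what a row does not reach is not made up. A row lasts 1/8 s, in which the tool goes at most 62.5 mm and 10.7 degrees, less where a joint would pass 70% of its speed; a pose out of reach is approached as far as the arm can. A call is refused whole if a number of a shift passes 62.5 or a number of a turn 1, either way. A call with a gripper value outside its range is refused whole. OPENING is the opening, from 0 (shut) to 1 (fully open), set as the call begins (- or left out, the last holds). The fingers move at their own pace and stop on an object; FORCE is the grip in N (left out, the last holds). Time passes only in rows, so rows that do not move let the fingers close. It gives the time, the measured TCP pose, the force, the opening and the grip force at its end, in the units of the state.
- sense(): the state, without advancing time (a new reading comes with each control period).
- snapshot(name): name is "scene" or "top"; returns the picture (400x640x3 uint8, red, green, blue); there is no depth.
- get_calibration(name): a dict with "fx", "fy", "cx", "cy" (pixels), "world_to_cam" (4x4, takes a point from world to camera coordinates). Camera axes: x right, y down, z forward; pixel columns grow to the right and rows downward; lengths in m; the calibration is good to about 2 mm. A picture is of the moment at which its call begins. get_calibration takes no time and is no camera call.
- sign_off(): hands the job in; it is judged then, once.
The state is a dict: "t": time; "q": joint angles; "qd": joint speeds; "tau": joint torques, N m; "tcp_pos": TCP position; "tool_rot": TCP orientation; "force": force on the tool from outside, world axes, zero at the start; "ft_torque": the same for the moment, N m; "finger_gap": opening from 0.0 (shut) to 1.0 (fully open); "gripper_force": force on a finger pad.
Only numpy, scipy, OpenCV 4.12 (cv2) and the standard library are available. Lean on these libraries where they do the work, as an engineer would, in place of code of your own. Each camera call takes 0.05 s, during which the arm holds its last target. There are 200 camera calls.

TASK

The drawer of the low bench chest cannot be shut because the glue pot is standing in it. Lift the pot out by its handle and stand it upright, wholly on the round black rubber mat, then push the drawer gently but firmly home, past the resistance of its spring catch, until it has snapped in against its stop. Do not slam or force the drawer, do not drop the pot onto the mat, and leave everything else on the bench undisturbed.

Things in the scene. Friction and masses are not known exactly. Their poses are not given: they have to be found in the camera images.
- chest: Fixed dark wooden chest with one drawer, 320 deep (x) x 260 wide (y) x 128 high (z) mm. Origin: on the bench, middle of the foot of its front face; x points into the chest, the way the drawer shuts; z up. Hidden inside, 13 mm before the stop, the drawer meets a spring catch: 14 to 18 N suddenly, fading over 8 mm, then it draws the drawer in onto the rigid stop.
- drawer (a joint): How far the drawer's front face stands out from the chest's front face (m). Starts open at 0.165 to 0.19; limit 0.21; slides freely with 1 to 4 N. Its front, a 50 mm thick block that fits into the opening, still stands proud when home, by 5 to 38 mm: the stop differs from chest to chest and cannot be seen. Short of or at the catch's first resistance is not home; over 32 N is forcing.
- catch (a joint): How far the spring catch hidden under the drawer is pressed down (m): 0 while the drawer is clear of it or only touches it, up to 0.003 as the drawer's ridge rides over it, about 0.0014 when the drawer is home on its stop with the catch engaged behind the ridge.
- drawer_front (a point): Middle of the upper edge of the drawer's front face, 110 mm above the bench. The face is painted white, flat, 226 wide x 96 high mm (14 to 110 mm above the bench), with a flush brass plate, no protruding handle. Axes as the chest's. Behind the 50 mm front block: open tray 210 mm long, side walls up to 95 mm above the bench.
- pot: Loose blue glue pot with steel lid, 84 mm diameter, 85 mm high to the lid's top, 142 mm with its arch handle, about 0.5 kg (varies). Origin: centre of the underside; z up; the handle bar runs along its y. It starts in the drawer on a slatted stand, underside 46 mm above the bench, too tall to pass under the chest's top.
- pot_handle (a point): Centre of the pot's handle bar, 135 mm above the pot's underside: a red bar 12 mm wide (pot's x), 14 mm high, 92 mm long (pot's y) between two steel uprights; 40 mm clear between bar and lid, less a 10 mm high knob in the middle of the lid.
- mat: Fixed round black rubber mat, 136 mm diameter, 8 mm thick, on the bench to the left or right of the open drawer. Origin: centre of its underside; the top is at 8 mm.
- wax_tin: Loose red round tin, 110 mm diameter, 40 mm high, on the other side of the drawer from the mat. Origin: centre of underside. Bystander.
- hammer: Loose hammer about 220 mm long lying along its x beside the chest. Bystander.
- file: Loose flat file with wooden handle, 210 mm long along its x, 26 mm wide, 18 mm high, beside the chest. Bystander.
- spool: Loose orange spool, 60 mm diameter, 80 mm high. Origin: centre of underside. Bystander.
- jar: Loose glass jar with brass cap, 70 mm diameter, 100 mm high. Origin: centre of underside. Bystander.
- weight: Loose brass pattern weight, 90 x 50 x 55 mm. Origin: centre of underside. Bystander.
There are look-alikes about, which are no part of the job. Of the things like the mat, leave any that is purple; of the rest the smaller one is meant.

How it is judged:
By the outcome, as a careful person would: the job done as asked, in the order asked, and still so for the second after the job is handed in, with the robot touching nothing.
It also fails if it takes over 58 s, if anything falls off the work surface, if the arm or the gripper's body presses on something with over 40 N, if the wrist force passes 120 N, or if a joint passes its speed limit or range.

## Working session

There is one attempt and no reset: what is moved stays moved. The work goes in short steps, Python scripts to look and compute and a shell command to move; the robot and the scene stay as the last step left them, time stands still between calls to the robot, and variables do not carry over. Pictures are saved under pics/ and viewed, at most 10 in all, crops included, and the job is handed in when it is done.

```bash
mkdir -p pics; cat > h.py <<'E'
from station import *
import numpy as np, cv2
def snap(n,f):
    im=np.asarray(snapshot(n)); cv2.imwrite('pics/'+f,im[:,:,::-1]); return im
def ray(n,u,v):
    c=get_calibration(n); T=np.array(c["world_to_cam"]); R=T[:3,:3]; t=T[:3,3]
    d=R.T@np.array([(u-c["cx"])/c["fx"],(v-c["cy"])/c["fy"],1]); return -R.T@t,d
def onz(n,u,v,z):
    o,d=ray(n,u,v); return (o+d*(z-o[2])/d[2])
def proj(n,p):
    c=get_calibration(n); T=np.array(c["world_to_cam"]); q=T[:3,:3]@np.array(p)+T[:3,3]
    return np.array([c["fx"]*q[0]/q[2]+c["cx"],c["fy"]*q[1]/q[2]+c["cy"]])
def tri(a,b):
    A=[];y=[]
    for n,u,v in (a,b):
        o,d=ray(n,u,v); d/=np.linalg.norm(d); P=np.eye(3)-np.outer(d,d); A.append(P); y.append(P@o)
    return np.linalg.lstsq(np.vstack(A),np.hstack(y),rcond=None)[0]
E
python3 - <<'E'
from h import *
a=snap('scene','a.png');b=snap('top','b.png')
for n in('scene','top'):print(n,ray(n,320,200))
print(sense())
E
```

```text
scene (array([1.10938578, 0.48399675, 1.24293034]), array([-0.43120566, -0.37856532, -0.8191005 ]))
top (array([ 0.3580167 , -0.00573101,  1.20001538]), array([ 0.14152506, -0.00529679, -0.98996879]))
{'t': 0.1, 'q': array([ 1.14552310e+00,  5.28386035e-01,  1.43377117e+00,  3.86324386e-05,
        1.18141243e+00, -1.78497682e-01]), 'qd': array([ 0.0019588 , -0.00185158, -0.00542713,  0.00121326, -0.00078098,
       -0.00128884]), 'tau': array([-3.33007665e-04, -4.43308640e+01, -1.78585464e+01, -2.74683671e-04,
        3.90188899e-03,  1.80077086e-05]), 'tcp_pos': array([0.15251101, 0.60579016, 0.40382421]), 'tool_rot': array([ 1.23082159e-01,  9.92395992e-01, -9.38474725e-04, -3.10953234e-04]), 'force': array([ 0.35953191, -0.60177084, -0.28538965]), 'ft_torque': array([-0.00419421,  0.06283281,  0.00600602]), 'gripper_force': 0.0, 'finger_gap': 0.9997454448894585}
```

View pics/a.png

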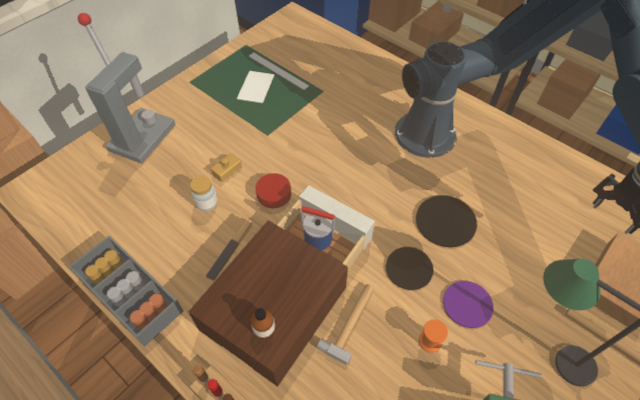

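View pics/b.png

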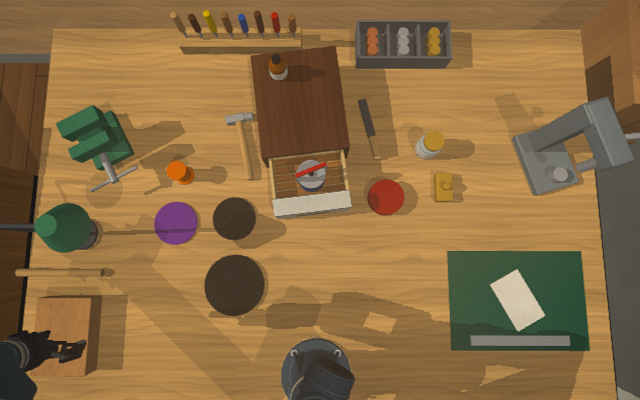

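Scene view: open drawer with the pot at (318,228), red bar at (318,212). Round mats: black at (446,221), black at (410,268), purple at (468,304). In the top view these are at (235,285), (234,218) and (176,223). Purple is out, and of the two blacks the one at top (234,218) looks smaller, so it's the likely mat; I'll measure it and confirm in a crop.

```bash
cat > m.py <<'E'
from h import *
def comps(im,m,amin=30):
    n,l,s,c=cv2.connectedComponentsWithStats(m.astype(np.uint8));return [(l==i,s[i],c[i]) for i in range(1,n) if s[i][4]>=amin]
def red(im):
    h=cv2.cvtColor(im,cv2.COLOR_RGB2HSV).astype(int); return ((h[...,0]<6)|(h[...,0]>174))&(h[...,1]>150)&(h[...,2]>90)
E
python3 - <<'E'
from m import *
a=cv2.imread('pics/a.png')[:,:,::-1].copy();b=cv2.imread('pics/b.png')[:,:,::-1].copy()
# mats
g=b.astype(int).max(2)
for k,s,c in comps(b,(g<75),800):
    if s[4]<6000 and s[2]<80: 
        (u,v),_,_=cv2.fitEllipse(max(cv2.findContours(k.astype(np.uint8),0,1)[0],key=len))
        e=[onz('top',x,v,.008) for x in(s[0]-.5,s[0]+s[2]-.5)]
        print('mat?',(u,v),s,onz('top',u,v,.008).round(4),'diam',np.linalg.norm(e[0]-e[1]))
for n,im in(('scene',a),('top',b)):
    for k,s,c in comps(im,red(im)): 
        r=cv2.minAreaRect(np.argwhere(k)[:,::-1].astype(np.float32)); print(n,'red',s,c.round(1),r, onz(n,*c,.181).round(4))
cs=[]
# white front
h=cv2.cvtColor(b,cv2.COLOR_RGB2HSV)
w=(h[...,1]<50)&(h[...,2]>130)
for k,s,c in comps(b,w,200):
    r=cv2.minAreaRect(np.argwhere(k)[:,::-1].astype(np.float32)); print('white',s,cv2.boxPoints(r).round(1).tolist(), [onz('top',*p,.11).round(4).tolist() for p in cv2.boxPoints(r)])
print([proj('top',p).round(0) for p in ((.6,.0,.181),)])
x=cv2.resize(b[140:320,130:410],None,fx=2.8,fy=2.8,interpolation=cv2.INTER_CUBIC);cv2.imwrite('pics/c.png',x[:,:,::-1]);print(x.shape)
E
```

```text
mat? (100.31693267822266, 139.1123046875) [  63  106   71   59 1139] [0.7269 0.702  0.008 ] diam 0.23100431633472304
mat? (233.8353271484375, 218.3189239501953) [ 213  198   42   42 1371] [0.4695 0.2597 0.008 ] diam 0.1325702916357717
mat? (72.57042694091797, 226.8983612060547) [  46  204   52   47 1501] [0.4414 0.7667 0.008 ] diam 0.16391473167391585
mat? (233.95387268066406, 284.78094482421875) [ 205  255   59   61 2784] [0.264  0.2527 0.008 ] diam 0.18189313646684724
mat? (320.91180419921875, 375.5975646972656) [ 291  348   64   52 2716] [-0.0011 -0.0155  0.008 ] diam 0.1910530519489338
scene red [79 14 11 10 82] [84.1 18.2] ((84.25000762939453, 18.250003814697266), (10.60660171508789, 8.485280990600586), 45.0) [ 0.5038 -1.1925  0.181 ]
scene red [256 174  34  31 774] [272.4 187.9] ((272.4380798339844, 187.42919921875), (29.444564819335938, 31.890438079833984), 48.8140754699707) [ 0.6055 -0.1322  0.181 ]
scene red [302 207  32  12 149] [317.3 212.6] ((317.3389892578125, 212.5749053955078), (32.54818344116211, 4.6992645263671875), 15.64224624633789) [0.5857 0.0144 0.181 ]
scene red
[... 899 characters left out ...]
90.0], [350.70001220703125, 206.39999389648438], [274.70001220703125, 215.89999389648438]] [[0.5149, 0.1258, 0.11], [0.5433, -0.0949, 0.11], [0.4953, -0.1004, 0.11], [0.4672, 0.119, 0.11]]
white [ 490  269   55   62 1352] [[489.1000061035156, 284.5], [516.9000244140625, 267.8999938964844], [545.0999755859375, 314.8999938964844], [517.4000244140625, 331.6000061035156]] [[0.2745, -0.4878, 0.11], [0.3209, -0.5691, 0.11], [0.1919, -0.6388, 0.11], [0.1469, -0.5584, 0.11]]
white [471 336  60   9 356] [[471.0, 344.0], [471.0, 336.0], [530.0, 336.0], [530.0, 344.0]] [[0.1136, -0.4284, 0.11], [0.1348, -0.4295, 0.11], [0.1353, -0.5925, 0.11], [0.114, -0.5909, 0.11]]
[array([316., 165.])]
(504, 784, 3)
```

View pics/c.png

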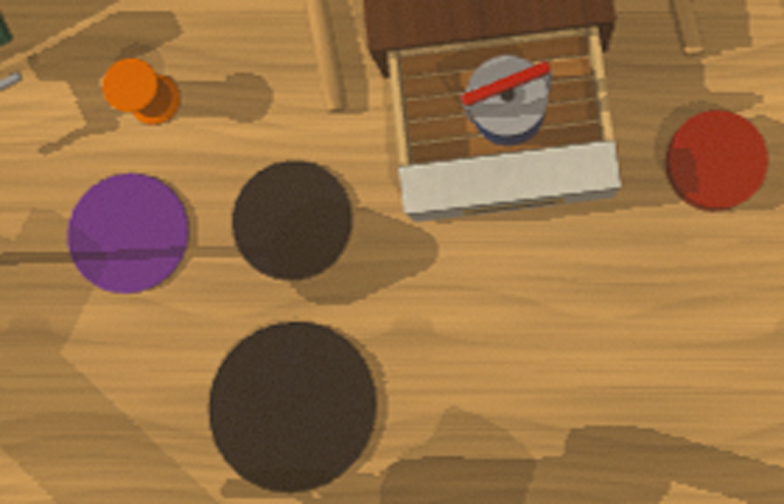

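The crop shows the small plain-black mat (orig. (234,218), about 133 mm), the larger black disc (235,285) at 182 mm, and the purple one (176,223). The first is the mat meant. The pot's red bar runs tilted from (295,176) to (325,163).

```bash
python3 - <<'E'
from m import *
a=cv2.imread('pics/a.png')[:,:,::-1].copy();b=cv2.imread('pics/b.png')[:,:,::-1].copy()
E={}
for n,im,r in(('scene',a,(295,200,340,225)),('top',b,(290,155,330,182))):
    m=np.zeros(im.shape[:2],bool);m[r[1]:r[3],r[0]:r[2]]=1;m&=red(im)
    p=np.argwhere(m)[:,::-1].astype(np.float32); vx,vy,x0,y0=cv2.fitLine(p,2,0,.01,.01).ravel()
    t=(p-[x0,y0])@[vx,vy]; E[n]=[(x0+vx*k,y0+vy*k) for k in(t.min(),t.mean(),t.max())]
print('mid',tri(('scene',*E['scene'][1]),('top',*E['top'][1])))
for n in E:
    P=[onz(n,*e,.181) for e in E[n]]; d=P[2]-P[0]; print(n,E[n],[p.round(4).tolist() for p in P],np.linalg.norm(d),'bar ang',np.degrees(np.arctan2(d[1],d[0]))%180)
R=sense()['tool_rot'];y=(2*R[0]*R[1],R[1]**2-R[0]**2);print('tool y ang',np.degrees(np.arctan2(y[1],y[0])))
E
```

```text
mid [0.5875994  0.01606578 0.18475557]
scene [(np.float32(301.67236), np.float32(208.16223)), (np.float32(317.26175), np.float32(212.55705)), (np.float32(333.00162), np.float32(216.9943))] [[0.6024, -0.0262, 0.181], [0.5857, 0.0144, 0.181], [0.5691, 0.055, 0.181]] 0.08778719600927616 bar ang 112.30546417383349
top [(np.float32(294.82773), np.float32(175.57422)), (np.float32(310.08334), np.float32(169.40152)), (np.float32(325.12726), np.float32(163.31448))] [[0.5711, 0.0578, 0.181], [0.5885, 0.0161, 0.181], [0.6056, -0.0252, 0.181]] 0.0898730036900628 bar ang 112.58064029020905
tool y ang 75.85996039317355
```

```bash
python3 -m jog '{"linear":[[33,-45,0],[33,-45,0],[33,-45,0],[33,-45,0],[33,-45,0],[33,-45,0],[33,-45,0],[33,-45,0],[33,-45,0],[33,-45,0],[33,-45,0],[33,-45,0]],"turn":[-0.9,-0.9,-0.9,-0.9,-0.9,-0.9,-0.9,-0.9,-0.9,-0.9,-0.9,-0.8]}' 0.6 40
python3 -m jog '{"linear":[[38,-50,0],[0,0,0],[0,0,0]],"turn":[0,0,0]}'
python3 - <<'E'
from m import *
s=sense();R=s['tool_rot'];print(s['tcp_pos'],s['tool_rot'],s['force'],np.degrees(np.arctan2(R[1]**2-R[0]**2,2*R[0]*R[1])))
snap('scene','d.png')
E
```

```text
t: 1.6
tcp_pos: [0.5494, 0.0644, 0.4044]
tool_rot: [0.558, 0.83, -0.0, -0.0]
force: [-0.2, 0.4, -0.7]
finger_gap: 0.597
gripper_force: 0.0
t: 1.98
tcp_pos: [0.5859, 0.0163, 0.4039]
tool_rot: [0.557, 0.831, -0.0, -0.001]
force: [-1.2, 0.2, 0.5]
finger_gap: 0.604
gripper_force: 0.0
[0.58592315 0.01627316 0.40393551] [ 5.56931327e-01  8.30557516e-01 -3.23717057e-04 -1.26675514e-03] [-1.16690236  0.21840642  0.5269685 ] 22.312248114859756
```

View pics/d.png

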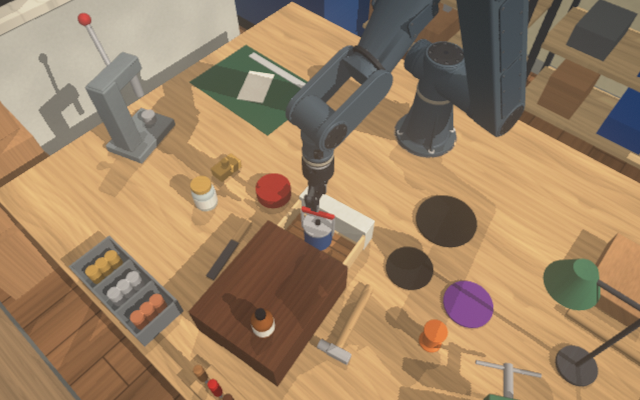

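The gripper is above the red bar at about (316,205), with the fingers straddling it. I'll descend and close gently.

```bash
python3 -m jog '{"linear":[[0,0,-20],[0,0,-20],[0,0,-17],[0,0,-10],[0,0,0],[0,0,0]],"turn":[0,0,0,0,0,0]}'
python3 -m jog '{"linear":[[0,0,0],[0,0,0],[0,0,0],[0,0,0],[0,0,0],[0,0,0]],"turn":[0,0,0,0,0,0]}' 0 50
python3 -m jog '{"linear":[[0,0,5],[0,0,10],[0,0,15],[0,0,0],[0,0,0]],"turn":[0,0,0,0,0]}'
```

```text
t: 2.78
tcp_pos: [0.5867, 0.0164, 0.3382]
tool_rot: [0.557, 0.831, 0.0, 0.001]
force: [0.4, 0.1, -0.1]
finger_gap: 0.601
gripper_force: 0.0
t: 3.52
tcp_pos: [0.5867, 0.0163, 0.3383]
tool_rot: [0.557, 0.831, 0.0, 0.0]
force: [-1.0, 0.1, 5.3]
finger_gap: 0.131
gripper_force: 50.2
t: 4.15
tcp_pos: [0.5863, 0.0163, 0.3678]
tool_rot: [0.557, 0.831, -0.0, -0.0]
force: [-0.1, -0.3, -6.2]
finger_gap: 0.124
gripper_force: 48.8
```

```bash
python3 -m jog '{"linear":[[0,0,20],[0,0,25],[0,0,20],[0,0,0],[-5,10,0],[-11,24,0],[-20,42,0],[-22,46,0],[-22,46,0],[-20,42,0],[-11,24,0],[-5,10,0]],"turn":[0,0,0,0,0,0,0,0,0,0,0,0]}'
python3 -m jog '{"linear":[[0,0,0],[0,0,-10],[0,0,-30],[0,0,-30],[0,0,-25],[0,0,-12],[0,0,0],[0,0,0]],"turn":[0,0,0,0,0,0,0,0]}'
python3 - <<'E'
from m import *
print(sense()['tcp_pos'])
snap('scene','e.png')
b=snap('top','f.png')
x=cv2.resize(b[140:290,190:370],None,fx=3,fy=3);y=cv2.resize(cv2.imread('pics/e.png')[170:320,280:460],None,fx=3,fy=3)
cv2.imwrite('pics/g.png',np.hstack([x[:,:270*1,::-1],y[:,130:]]))
E
```

```text
t: 5.65
tcp_pos: [0.4687, 0.2618, 0.4314]
tool_rot: [0.555, 0.832, -0.001, -0.001]
force: [0.6, -0.1, -5.2]
finger_gap: 0.135
gripper_force: 49.2
t: 6.65
tcp_pos: [0.4712, 0.2602, 0.3265]
tool_rot: [0.557, 0.831, 0.001, 0.001]
force: [-0.5, -0.7, -5.8]
finger_gap: 0.128
gripper_force: 49.2
[0.47118429 0.26018559 0.32652093]
```

View pics/g.png

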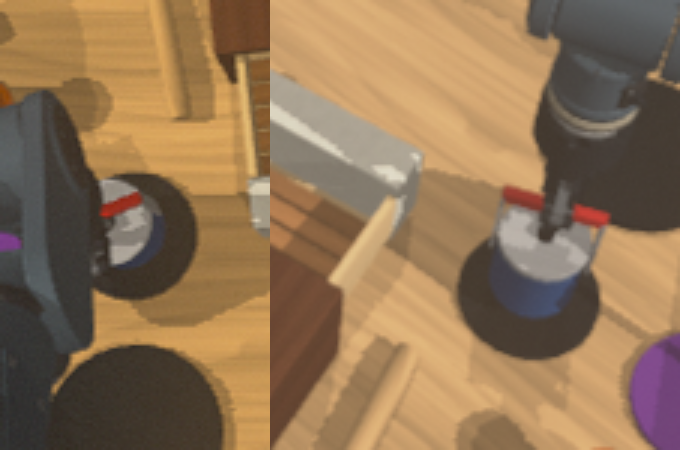

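The pot hangs upright over the mat: the scene crop shows the mat rim all round the pot's foot, centred near (530,300). Now I'll lower it slowly and watch the force.

```bash
python3 -m jog '{"linear":[[0,0,-8],[0,0,-7],[0,0,-5],[0,0,-3],[0,0,-1],[0,0,0]],"turn":[0,0,0,0,0,0]}'
python3 -m jog '{"linear":[[0,0,-1],[0,0,-1],[0,0,0]],"turn":[0,0,0]}'
```

```text
t: 7.5
tcp_pos: [0.4705, 0.2603, 0.3017]
tool_rot: [0.557, 0.831, 0.0, 0.0]
force: [-0.0, -0.5, -6.8]
finger_gap: 0.126
gripper_force: 49.2
t: 7.88
tcp_pos: [0.4705, 0.2604, 0.3004]
tool_rot: [0.557, 0.831, 0.0, 0.0]
force: [-0.6, 1.0, 1.0]
finger_gap: 0.126
gripper_force: 49.9
```

The mat now carries the weight. Releasing.

```bash
python3 -m jog '{"linear":[[0,0,-0.5],[0,0,0],[0,0,0],[0,0,0],[0,0,0]],"turn":[0,0,0,0,0]}' 0.5 20
python3 -m jog '{"linear":[[0,0,10],[0,0,25],[0,0,40],[0,0,40],[0,0,20],[0,0,0]],"turn":[0,0,0,0,0,0]}'
```

```text
t: 8.5
tcp_pos: [0.4705, 0.2603, 0.2992]
tool_rot: [0.557, 0.831, 0.0, 0.0]
force: [0.1, 0.5, -0.3]
finger_gap: 0.501
gripper_force: 0.0
t: 9.25
tcp_pos: [0.4707, 0.2604, 0.4365]
tool_rot: [0.557, 0.831, 0.002, 0.002]
force: [0.3, 0.3, -0.2]
finger_gap: 0.5
gripper_force: 0.0
```

```bash
python3 -m jog '{"linear":[[0,-10,0],[-3,-20,0],[-5,-30,0],[-6,-35,0],[-6,-35,0],[-6,-35,0],[-6,-35,0],[-4,-30,0],[-3,-20,0],[0,-7,0],[0,0,-20],[0,0,-30]],"turn":[1,1,1,1,1,1,1,1,1,1,1,1]}' 0 20
python3 -m jog '{"linear":[[0,0,-40],[0,0,-40],[0,0,-35],[0,0,-20],[0,0,-8],[0,0,0],[0,0,0]],"turn":[1,1,1,0,0,0,0]}'
python3 - <<'E'
from m import *
s=sense();R=s['tool_rot'];print(s['q'].round(3),s['tcp_pos'],s['force'],np.degrees(np.arctan2(R[1]**2-R[0]**2,2*R[0]*R[1])))
a=snap('scene','i.png');b=snap('top','h.png')
x=np.hstack([cv2.resize(b[120:270,190:370],None,fx=2.2,fy=2.2),cv2.resize(a[150:300,280:460],None,fx=2.2,fy=2.2)])
cv2.imwrite('pics/j.png',x[:,:,::-1])
E
```

```text
t: 10.75
tcp_pos: [0.4313, 0.0031, 0.3834]
tool_rot: [0.065, 0.998, -0.0, 0.0]
force: [-1.0, 0.5, -0.8]
finger_gap: -0.001
gripper_force: 0.0
t: 11.62
tcp_pos: [0.4317, 0.0033, 0.2418]
tool_rot: [-0.064, 0.998, -0.0, 0.001]
force: [0.3, -0.7, 0.4]
finger_gap: -0.0
gripper_force: 0.0
[-0.253  0.589  2.046 -0.     0.505 -1.952] [0.43166226 0.0032617  0.24177081] [ 0.29221384 -0.69799966  0.4240762 ] 97.36138271547388
```

View pics/j.png

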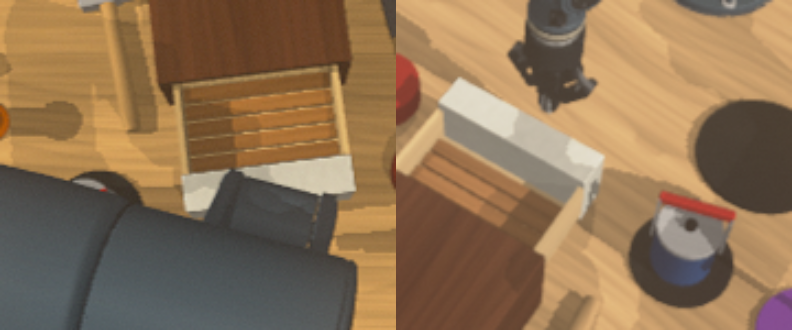

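Pot stands upright on the mat (crop right, (683,240)); the shut fingers are in front of the white face. Approach to contact.

```bash
python3 -m jog '{"linear":[[8,1,0],[10,1.3,0],[6,0.8,0],[4,0.5,0],[3,0.4,0],[3,0.4,0],[3,0.4,0],[3,0.4,0],[3,0.4,0]],"turn":[0,0,0,0,0,0,0,0,0]}'
python3 -m jog '{"linear":[[4,0.5,0],[4,0.5,0],[4,0.5,0],[4,0.5,0],[4,0.5,0]],"turn":[0,0,0,0,0]}'
```

```text
t: 12.85
tcp_pos: [0.4743, 0.0089, 0.2411]
tool_rot: [-0.064, 0.998, 0.0, -0.001]
force: [-2.2, -0.3, 0.1]
finger_gap: 0.002
gripper_force: 0.0
t: 13.48
tcp_pos: [0.4947, 0.0115, 0.2412]
tool_rot: [-0.064, 0.998, 0.0, -0.0]
force: [-2.7, -0.9, 0.2]
finger_gap: 0.001
gripper_force: 0.0
```

```bash
python3 -m jog '{"linear":[[6,0.8,0],[6,0.8,0],[6,0.8,0],[6,0.8,0],[6,0.8,0],[6,0.8,0],[6,0.8,0],[6,0.8,0],[6,0.8,0],[6,0.8,0],[5,0.6,0],[4,0.5,0]],"turn":[0,0,0,0,0,0,0,0,0,0,0,0]}'
python3 -m jog '{"linear":[[2,0.25,0],[2,0.25,0],[2,0.25,0],[2,0.25,0],[2,0.25,0]],"turn":[0,0,0,0,0]}'
python3 -m jog '{"linear":[[2,0.25,0],[2,0.25,0],[2,0.25,0],[2,0.25,0]],"turn":[0,0,0,0]}'
```

```text
t: 14.98
tcp_pos: [0.5639, 0.0205, 0.2412]
tool_rot: [-0.064, 0.998, -0.0, 0.0]
force: [-2.0, -0.8, -0.5]
finger_gap: -0.001
gripper_force: 0.0
t: 15.6
tcp_pos: [0.5736, 0.0218, 0.2412]
tool_rot: [-0.064, 0.998, -0.0, 0.0]
force: [-2.2, 0.0, 0.1]
finger_gap: -0.002
gripper_force: 0.0
t: 16.1
tcp_pos: [0.5816, 0.0228, 0.2412]
tool_rot: [-0.064, 0.998, 0.0, 0.0]
force: [-1.4, -0.2, -0.3]
finger_gap: 0.001
gripper_force: 0.0
```

```bash
for i in 1; do python3 -m jog '{"linear":[[2,0.25,0],[2,0.25,0],[2,0.25,0],[2,0.25,0]],"turn":[0,0,0,0]}' | grep -E 't:|tcp_pos|^force'; done
python3 -m jog '{"linear":[[2,0.25,0],[2,0.25,0],[2,0.25,0],[2,0.25,0]],"turn":[0,0,0,0]}' | grep -E 't:|tcp_pos|^force'
```

```text
t: 16.6
tcp_pos: [0.5896, 0.0238, 0.2412]
tool_rot: [-0.064, 0.998, -0.0, -0.0]
force: [-1.2, -0.7, 0.9]
t: 17.1
tcp_pos: [0.5976, 0.0248, 0.2412]
tool_rot: [-0.064, 0.998, 0.0, -0.0]
force: [-1.2, -0.0, -0.2]
```

```bash
python3 -m jog '{"linear":[[2,0.25,0],[2,0.25,0],[2,0.25,0]],"turn":[0,0,0]}' | grep -E 't:|tcp_pos|^force'
python3 -m jog '{"linear":[[2,0.25,0],[2,0.25,0],[2,0.25,0]],"turn":[0,0,0]}' | grep -E 't:|tcp_pos|^force'
```

```text
t: 17.48
tcp_pos: [0.6036, 0.0255, 0.2412]
tool_rot: [-0.064, 0.998, 0.0, 0.0]
force: [-1.2, -0.2, 0.6]
t: 17.85
tcp_pos: [0.6096, 0.0263, 0.2412]
tool_rot: [-0.064, 0.998, -0.0, -0.0]
force: [-1.3, 0.4, 0.2]
```

```bash
python3 -m jog '{"linear":[[2,0.25,0],[2,0.25,0]],"turn":[0,0]}' | grep -E 't:|tcp_pos|^force'
python3 -m jog '{"linear":[[2,0.25,0],[2,0.25,0]],"turn":[0,0]}' | grep -E 't:|tcp_pos|^force'
```

```text
t: 18.1
tcp_pos: [0.6118, 0.0267, 0.2408]
tool_rot: [-0.064, 0.998, 0.0, -0.003]
force: [-8.6, -2.4, 3.4]
t: 18.35
tcp_pos: [0.6132, 0.0273, 0.24]
tool_rot: [-0.065, 0.998, 0.001, -0.008]
force: [-16.1, -3.4, 5.1]
```

```bash
python3 -m jog '{"linear":[[2,0.25,0],[2,0.25,0]],"turn":[0,0]}' | grep -E 't:|tcp_pos|^force'
```

```text
t: 18.6
tcp_pos: [0.6171, 0.0282, 0.2393]
tool_rot: [-0.064, 0.998, 0.001, -0.008]
force: [-8.1, -0.4, -1.2]
```

Catch met at x≈0.611 (about 16 N) and now fading. I expect the stop near 0.624, so I'll keep going in small steps.

```bash
python3 -m jog '{"linear":[[1,0.1,0],[1,0.1,0]],"turn":[0,0]}' | grep -E 't:|tcp_pos|^force'
python3 -m jog '{"linear":[[1,0.1,0],[1,0.1,0]],"turn":[0,0]}' | grep -E 't:|tcp_pos|^force'
```

```text
t: 18.85
tcp_pos: [0.6237, 0.0279, 0.2411]
tool_rot: [-0.064, 0.998, -0.0, 0.0]
force: [-3.6, -0.8, -0.1]
t: 19.1
tcp_pos: [0.6245, 0.0281, 0.2409]
tool_rot: [-0.064, 0.998, 0.0, -0.002]
force: [-6.7, -2.3, 1.3]
```

```bash
python3 -m jog '{"linear":[[1,0.1,0],[0,0,0]],"turn":[0,0]}' | grep -E 't:|tcp_pos|^force'
```

```text
t: 19.35
tcp_pos: [0.6248, 0.0281, 0.2409]
tool_rot: [-0.064, 0.998, 0.0, -0.003]
force: [-7.0, -2.7, 2.2]
```

```bash
python3 -m jog '{"linear":[[1,0.1,0],[1,0.1,0],[0,0,0]],"turn":[0,0,0]}' | grep -E 't:|tcp_pos|^force'
```

```text
t: 19.73
tcp_pos: [0.6256, 0.0282, 0.2408]
tool_rot: [-0.065, 0.998, 0.0, -0.005]
force: [-11.3, -2.3, 3.7]
```

The fingertip has stopped moving while the force climbs steadily, 13 mm past the catch, so the drawer is on its stop. Backing off, rising and checking.

```bash
python3 -m jog '{"linear":[[-3,-0.4,0],[-8,-1,0],[-20,-2.5,0],[-25,-3,0],[-15,-2,10],[0,0,40],[0,0,50],[0,0,50],[0,0,30],[-20,-40,0],[-20,-40,0],[0,0,0]],"turn":[0,0,0,0,0,0,0,0,0,0,0,0]}' | grep -E 't:|tcp_pos|^force'
python3 - <<'E'
from m import *
a=snap('scene','k.png');b=snap('top','l.png')
x=np.hstack([cv2.resize(b[40:270,160:410],None,fx=1.6,fy=1.6),cv2.resize(a[150:380,190:440],None,fx=1.6,fy=1.6)])
cv2.imwrite('pics/n.png',x[:,:,::-1])
E
```

```text
t: 21.22
tcp_pos: [0.5169, -0.0625, 0.4226]
tool_rot: [-0.062, 0.998, -0.001, 0.002]
force: [0.4, 0.6, 0.1]
```

View pics/n.png

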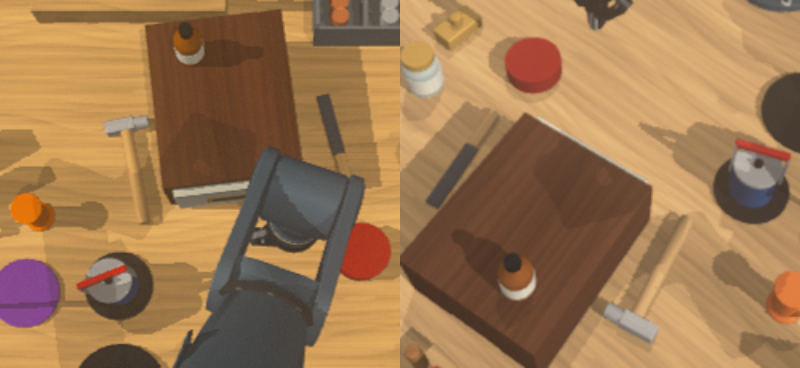

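The drawer is shut with only a thin white strip showing at the chest front (left panel (215,190)). The pot stands upright on the mat (right panel (752,180)) and nothing else has moved. Handing in.

```bash
python3 -c "
from station import *
print(sign_off())"
```

```text
the job is handed in; nothing more can be done
None
```

The glue pot stands upright on the small black mat, the drawer is pushed past its catch onto its stop with about 17 N at most in the readings, nothing else appears moved in the last pictures, and the job was handed in after about 21 s.

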